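# Start the plate shaker

## Robot

A 6-joint arm with a two-finger parallel gripper is mounted at the origin on a cart in front of the work surface, level with it; the furniture and walls round the work are solid. World frame = base frame: x ahead of the robot, y to its left, z up, the work surface at z = 0. Lengths are in m, angles in rad, forces in N, time in s.
With the tool pointing down it reaches from about 0.25 to 0.775 m from the base axis. Payload 4 kg.
Tool frame: the origin (TCP) lies midway between the tips of the shut fingers; the grasp point (between the pads) lies 19 mm behind it; z points along the fingers, x is the direction in which the jaws open and shut, and the axes are right-handed (so a half turn about z gives the same grasp; the last joint's range is limited). The gripper opens to 85 mm and grips with 20 to 120 N. Pads are 22 mm wide; open, the fingers measure 114 mm over their backs; the gripper's body (76 mm by 85 mm) begins 54 mm behind the grasp point. The pads swing forward as they close: fully open they stand 13 mm farther back than shut.
Start: joints at [1.006, 0.087, 1.371, -0, 1.684, -0.103], TCP at [0.245, 0.492, 0.231] pointing down, gripper open.
Joint ranges: [-3.1, 3.1], [-0.76, 2.03], [0.27, 2.55], [-1.08, 4.22], [0.17, 2.65], [-2.57, 2.57]. Speed limits (rad/s): [2.79, 2.79, 3.14, 3.14, 3.14, 3.14].

## Interface

Orientations are given as a unit quaternion [x, y, z, w].
In Python, from station import sense, grab_frame, camera_model, job_done gives the robot as it stands.
- The arm moves only by the tool play_rows, never from a script. Its argument "deltas" is a list of rows, each a list of 7 numbers: the opening, from 0 (shut) to 1 (fully open), then the shift along the tool's x, y, z in m, then the turn, a rotation vector about the tool's x, y, z in degrees. In form: [[jaw, dx, dy, dz, ax, ay, az], ...]. A call has 1 to 20 rows; each row shifts and turns the pose as measured when the row begins, along the tool's axes as they then stand; what a row does not reach is not made up. A row lasts 1/8 s, in which the tool goes at most 62.5 mm and 10.7 degrees, less where a joint would pass 70% of its speed; a pose out of reach is approached as far as the arm can. A call with a gripper value outside its range is refused whole. The fingers move at their own pace and stop on an object; "force" is the grip in N (left out, the last holds). Time passes only in rows, so rows that do not move let the fingers close. It gives the time, the measured TCP pose, the force and the opening at its end, in the units of the state.
- sense(): the state, without advancing time (a new reading comes with each control period).
- grab_frame(name): name is "side" or "top" or "wrist"; returns the picture (384x512x3 uint8, red, green, blue); there is no depth.
- camera_model(name): a dict with "fovy" (degrees; the focal length in pixels is half the picture's height over the tangent of half this angle, whatever the lens; pixels are square), "cx", "cy" (the principal point, pixels), "extrinsics" (4x4, takes a point from world to camera coordinates). Camera axes: x right, y up, looking along -z (the intrinsics and any distortion apply to the point x, -y, -z); pixel columns grow to the right and rows downward; lengths in m; the calibration is good to about 2 mm. A picture is of the moment at which its call begins: read the wrist's pose just before it. camera_model takes no time and is no camera call; for the wrist camera it gives the pose at the moment of the call.
- job_done(): hands the job in, once; it reports no verdict.
The state is a dict: "time": time; "joint_positions": joint angles; "qvel": joint speeds; "effort": joint torques, N m; "tcp_pos": TCP position; "ee_rot": TCP orientation; "contact_force": force on the tool from outside, world axes, zero at the start; "moment": the same for the moment, N m; "finger_gap": opening from 0.0 (shut) to 1.0 (fully open).
Only numpy, scipy, OpenCV 4.12 (cv2) and the standard library are available. Lean on these libraries where they do the work, as an engineer would, in place of code of your own. Each camera call takes 0.05 s, during which the arm holds its last target. There are 200 camera calls.

## Task

Start the plate shaker by its panel, in this order: press down the raised half of the V-shaped power rocker so that it tips fully over, then press the round key fully down so that it stays down, then press the long key fully down, keep it down for at least two seconds and let it come back up. Leave the square stop key alone, and do not move the well plate, the jar or the carton.

Things in the scene. Friction and masses are not known exactly. Their poses are not given: they have to be found in the camera images.
- shaker: White bench shaker, fixed, 255 x 236 x 85 mm. Origin: on the bench under its middle; x away from its front, y to its left, z up. Front half (x -130 to +10 mm): level key panel 60 mm above the bench. Black controls on 3 mm grey bezels: back row (x -32 mm) rocker, round and square key at y +70, 0, -70 mm in any order; front row the long key. All share the shaker's yaw.
- rocker_near (a point): Point on top of the rocker's near half (the half towards the shaker's front, -x), mid-width, 17 mm from the pivot; moves with the rocker. Rocker 51 mm along x, 28 mm wide, V-shaped (halves rise outward 0.18 rad), pivot along y 72 mm above the bench. Off: near half raised, outer edge 84 mm above the bench. On: near half's top level, 76 mm above the bench. Side cheeks reach 71 mm.
- rocker (a joint): Rocker angle, rad: -0.18 fully off (near half raised) to +0.18 fully on (near half down and level). Starts within 0.03 of off. About 2 N on the outer part of a half tips it; it stays where it is left.
- round_key_top (a point): Centre of the top of the round key, 32 mm across, top 72 mm above the bench when up. Pushed down 6 mm with about 3 N; it has no return spring and stays at the depth to which it is pushed.
- round_key (a joint): Depth of the round key, m: 0 up, 0.006 fully down.
- long_key_top (a point): Centre of the top of the long key, 78 mm (along the shaker's y) x 26 mm, at x -98, y 0 mm of the shaker; top 72 mm above the bench when up. Spring key, 6 mm travel, 2 N to start and 5 N fully down; it comes back up when let go.
- long_key (a joint): Depth of the long key, m: 0 up, 0.006 fully down.
- square_key_top (a point): Centre of the top of the square stop key, 30 x 30 mm, top 72 mm above the bench. A spring key like the long one. To be left alone.
- square_key (a joint): Depth of the square key, m: 0 up, 0.006 fully down.
- well_plate: Loose 24-well plate, 86 x 128 x 17 mm, lying between low rails on the aluminium tray behind the panel (tray x +15 to +121 mm of the shaker); its underside is 78 mm and its top 95 mm above the bench. Origin in the middle of its underside.
- waste_jar: Loose jar with a screw lid, 70 mm across, 90 mm high, standing on the bench to the left of the shaker; origin in the middle of its underside.
- slide_box: Loose carton, 62 x 85 x 34 mm, on the bench to the right of the shaker; origin in the middle of its underside.

How it is judged:
By the outcome, as a careful person would: the job done as asked, in the order asked, and still so for the second after the job is handed in, with the robot touching nothing.
It also fails if it takes over 42 s, if anything falls off the work surface, if the arm or the gripper's body presses on something with over 40 N, if the wrist force passes 120 N, or if a joint passes its speed limit or range.

## Working session

There is one attempt and no reset: what is moved stays moved. The work goes in short steps, Python scripts to look and compute and a tool call to move; the robot and the scene stay as the last step left them, time stands still between calls to the robot, and variables do not carry over. Pictures are saved under pics/ and viewed, about 8 in all and at most 12, crops included, and the job is handed in when it is done.

Besides the shell and the picture viewer there is one more tool, called as name([rows], argument=value, ...), one row to a line, values as JSON. play_rows: Moves the arm, as the interface text tells. Its arguments: {"type":"object","properties":{"deltas":{"type":"array","items":{"type":"array","items":{"type":"number"}}},"force":{"type":"number"}},"required":["deltas"]}

```bash
mkdir -p pics; ls
python3 - <<'E'
from station import *
import cv2,numpy as np
s=sense();print(s)
for n in("top","side"):
    f=grab_frame(n);cv2.imwrite(f"pics/{n}0.png",f[...,::-1]);m=camera_model(n);print(n,m)
a=cv2.imread("pics/top0.png")
cv2.imwrite("pics/top0b.png",cv2.resize(a,(800,600),interpolation=cv2.INTER_CUBIC))
E
```

```text
pics
{'time': 0.0, 'joint_positions': array([ 1.00590361e+00,  8.79635578e-02,  1.37230862e+00,  4.70511911e-06,
        1.68359431e+00, -1.03096970e-01]), 'qvel': array([ 8.37269644e-04,  8.31131254e-04, -1.73913652e-03,  2.64232227e-04,
       -9.78916644e-05,  2.50233428e-04]), 'effort': array([ 3.91491740e-04, -3.51869130e+01, -3.13270462e+01, -2.15375485e-04,
        1.08962235e-02,  1.09711911e-05]), 'tcp_pos': array([0.2447811 , 0.49195312, 0.23010687]), 'ee_rot': array([ 8.50162965e-01,  5.26518414e-01, -1.02406253e-03,  4.93854066e-04]), 'contact_force': array([-0.70522759,  0.02815396, -0.20507014]), 'moment': array([-0.01373047, -0.01278806,  0.02982242]), 'finger_gap': 1.0023438766647401}
top {'fovy': 43.4936906978113, 'cx': 259.5907728249469, 'cy': 191.26715583431195, 'extrinsics': array([[-0.02308319, -0.9997206 , -0.00508828,  0.03928048],
       [ 0.99023417, -0.02356352,  0.1374083 , -0.53089293],
       [-0.1374898 , -0.00186677,  0.99050142, -1.18922726],
       [ 0.        ,  0.        ,  0.        ,  1.        ]])}
side {'fovy': 49.07290555367071, 'cx': 258.1781762188555, 'cy': 191.75173666477093, 'extrinsics': array([[-0.94897558, -0.31528892, -0.00618419,  0.49183326],
       [ 0.26695607, -0.81363066,  0.5164684 , -0.16196583],
       [-0.16786841,  0.48846499,  0.85628392, -1.0233778 ],
       [ 0.        ,  0.        ,  0.        ,  1.        ]])}
```

View pics/top0b.png

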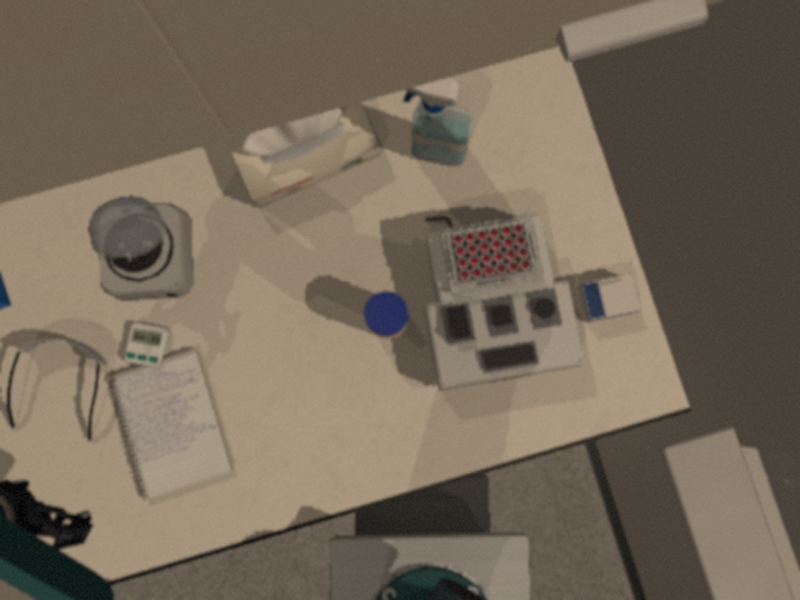

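View pics/side0.png

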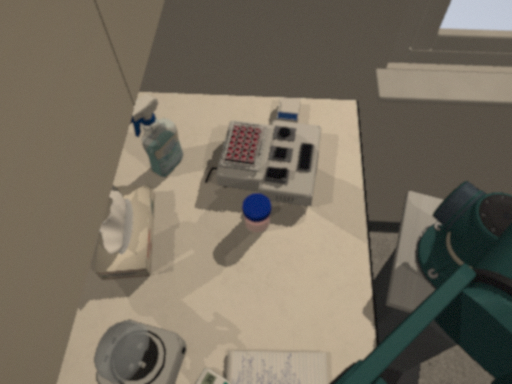

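The top view shows the shaker at about (505,305) of the 800 px picture. From left to right the keys look like rocker (457,322), square (499,315) and round (543,308), with the long key at (508,356). The jar is at (386,314) and the carton at (611,297). The side view agrees. Next I'll measure the pose.

```bash
cat > h.py <<'E'
import numpy as np,cv2
from scipy.optimize import least_squares
from scipy.spatial.transform import Rotation as R
from station import *
def proj(m,P):
    P=np.atleast_2d(P);E=m["extrinsics"];c=P@E[:3,:3].T+E[:3,3]
    f=192/np.tan(np.radians(m["fovy"])/2)
    return np.c_[m["cx"]+f*c[:,0]/-c[:,2],m["cy"]-f*c[:,1]/-c[:,2]]
def world(p,L):
    x,y,a=p;c,s=np.cos(a),np.sin(a);L=np.atleast_2d(L)
    return np.c_[x+c*L[:,0]-s*L[:,1],y+s*L[:,0]+c*L[:,1],L[:,2]]
def fit(obs,p0):
    """obs: list of (camera model, local points, pixels)"""
    f=lambda p:np.concatenate([(proj(m,world(p,L))-U).ravel() for m,L,U in obs])
    return least_squares(f,p0,loss="soft_l1")
def tooldelta(s,target):
    return R.from_quat(s["ee_rot"]).inv().apply(np.asarray(target)-s["tcp_pos"])
E
python3 - <<'E'
from h import *
L=np.array([[-32,70,75],[-32,0,72],[-32,-70,72],[-98,0,72]])/1000
guess={"top":np.array([[457,322],[499,315],[543,308],[508,356]])/1.5625,"side":np.array([[277,175],[282,154],[285,133],[306,157]],float)}
obs=[]
for n in guess:
    a=cv2.imread(f"pics/{n}0.png");g=cv2.cvtColor(a,cv2.COLOR_BGR2GRAY)
    _,lab,st,ce=cv2.connectedComponentsWithStats((g<50).astype(np.uint8))
    U=[]
    for u in guess[n]:
        i=1+np.argmin(np.hypot(*(ce[1:]-u).T)+1e3*(st[1:,4]<25)); U.append(ce[i]); print(n,u.round(),ce[i].round(1),st[i])
    obs.append((camera_model(n),L,np.array(U)))
    r=fit(obs[-1:],[.55,-.1,.1]);print(r.x,r.fun.reshape(-1,2).round(1).tolist())
r=fit(obs,[.55,-.1,.1]);print(r.x,r.fun.round(1));print(world(r.x,L).round(4))
C=np.array([[-130,128,60],[-130,-128,60],[10,128,60],[10,-128,60]])/1000
out=[]
for n,(x,y,w,h,k) in {"top":(265,130,130,130,6),"side":(195,85,140,130,6)}.items():
    a=cv2.imread(f"pics/{n}0.png")[y:y+h,x:x+w];a=cv2.resize(a,None,fx=3,fy=3*1,interpolation=cv2.INTER_CUBIC)
    for Q,c in((L,(0,255,0)),(C,(0,0,255))):
        for u in proj(camera_model(n),world(r.x,Q)): cv2.circle(a,tuple(int(v) for v in (u-[x,y])*3),2,c,-1)
    out.append(a)
cv2.imwrite("pics/c1.png",np.hstack(out)[:, :800])
E
```

```text
top [292. 206.] [292.5 206. ] [285 196  16  21 254]
top [319. 202.] [319.9 201.6] [313 196  15  13 153]
top [348. 197.] [347.7 196.7] [341 191  14  12 124]
top [325. 228.] [325.2 227.7] [309 221  33  15 325]
[ 0.52964151 -0.11690289  0.14757519] [[-0.3, 0.1], [0.2, -0.2], [0.3, -0.1], [-0.1, 0.1]]
side [277. 175.] [275.7 174.3] [266 168  21  15 240]
side [282. 154.] [279.9 153.3] [273 148  14  12 130]
side [285. 133.] [283.5 132.7] [278 128  12  11 101]
side [306. 157.] [304.8 156.7] [299 144  13  26 257]
[ 0.52802732 -0.10992524  0.14468213] [[-0.0, 0.2], [-0.1, -0.1], [0.1, -0.1], [0.0, -0.0]]
[ 0.52929557 -0.11488824  0.14580263] [-1.2  0.2 -0.7 -0.  -0.6  0.1 -1.   0.3  0.1 -1.4 -0.  -1.7  0.1 -1.6
  0.1 -1.7]
[[ 0.4875 -0.0503  0.075 ]
 [ 0.4976 -0.1195  0.072 ]
 [ 0.5078 -0.1888  0.072 ]
 [ 0.4323 -0.1291  0.072 ]]
```

View pics/c1.png

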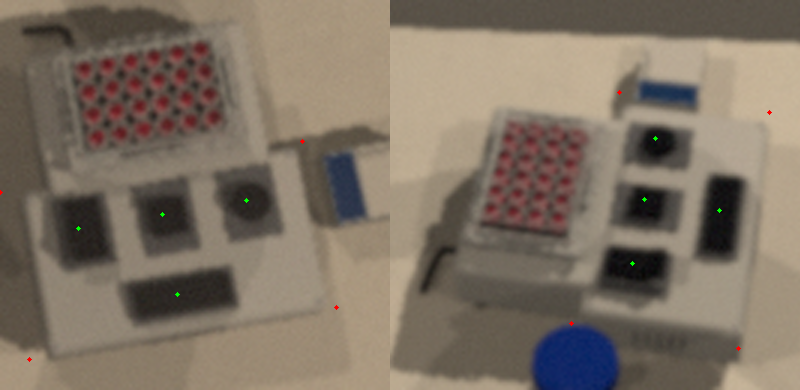

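The picture confirms the order: rocker at +y, square in the middle, round at -y. The two cameras disagree by about 7 mm in y, so I'll move over the panel and measure with the wrist camera.

play_rows([
  [0,-0.039,0.036,-0.006,0,0,4.6],
  [0,-0.036,0.039,-0.006,0,0,4.6],
  [0,-0.033,0.042,-0.006,0,0,4.6],
  [0,-0.03,0.044,-0.006,0,0,4.6],
  [0,-0.026,0.046,-0.006,0,0,4.6],
  [0,-0.022,0.048,-0.006,0,0,4.6],
  [0,-0.018,0.05,-0.006,0,0,4.6],
  [0,-0.014,0.051,-0.006,0,0,4.6],
  [0,-0.01,0.052,-0.006,0,0,4.6],
  [0,-0.006,0.053,-0.006,0,0,4.6],
  [0,-0.002,0.053,-0.006,0,0,4.6],
  [0,0.003,0.053,-0.006,0,0,4.6],
  [0,0,0,0,0,0,0],
], force=40)

```text
time: 1.72
tcp_pos: [0.4135, -0.1418, 0.2992]
ee_rot: [0.998, 0.058, -0.004, 0.003]
contact_force: [0.0, 0.8, -0.2]
finger_gap: -0.006
```

Run:
```python
from h import *
s=sense();m=camera_model("wrist");f=grab_frame("wrist");cv2.imwrite("pics/w1.png",f[...,::-1])
print(s["time"],s["tcp_pos"],R.from_quat(s["ee_rot"]).as_matrix().round(3),s["qvel"].round(3),s["finger_gap"])
print(m["fovy"],np.linalg.inv(m["extrinsics"])[:3,3])
L=np.array([[-32,70,75],[-32,0,72],[-32,-70,72],[-98,0,72]])/1000
print(proj(m,world([.5293,-.1149,.1458],L)).round(1))
```

```text
1.725 [ 0.41349633 -0.14178098  0.29924472] [[ 0.993  0.116 -0.008]
 [ 0.116 -0.993 -0.007]
 [-0.009  0.006 -1.   ]] [ 0.03  -0.026  0.026  0.035  0.028 -0.002] -0.005939284811269787
64.70940032278214 [ 0.40741282 -0.06219322  0.44137881]
[[325.9  90.2]
 [322.6 150.5]
 [320.2 204. ]
 [268.7 151.9]]
```

View pics/w1.png

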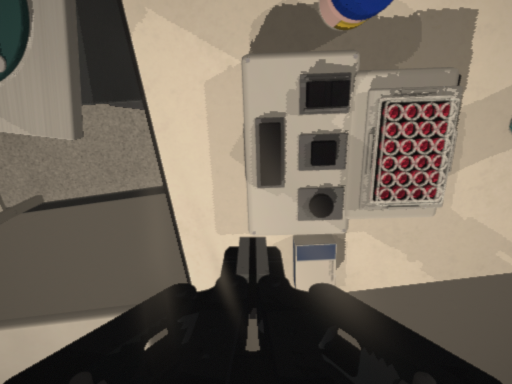

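The wrist picture shows the rocker at (327,93), the square key at (323,152), the round key at (321,205) and the long key at (271,152). The fingers are shut. I'll fit the pose from this view.

```bash
cat >> h.py <<'E'
LK=np.array([[-32,70,74],[-32,0,71],[-32,-70,71],[-98,0,71]])/1000
def blobs(img,guess,th=45,roi=35):
    g=cv2.GaussianBlur(cv2.cvtColor(img,cv2.COLOR_RGB2GRAY),(3,3),0);U=[]
    for u in guess:
        x,y=(np.array(u)-roi).astype(int).clip(0);w=g[y:y+2*roi,x:x+2*roi]
        _,lab,st,ce=cv2.connectedComponentsWithStats((w<th).astype(np.uint8))
        i=1+np.argmin(np.hypot(*(ce[1:]+[x,y]-u).T)+1e3*(st[1:,4]<60))
        U.append(st[i,:2]+(st[i,2:4]-1)/2+[x,y]); print(u,U[-1],st[i,2:])
    return np.array(U)
E
python3 - <<'E'
from h import *
img=cv2.imread("pics/w1.png")[...,::-1].copy();m=camera_model("wrist")
for th in(50,70):
    U=blobs(img,[[327,93],[323,152],[321,205],[271,152]],th,28)
    r=fit([(m,LK,U)],[.53,-.115,.14]);print(r.x,r.fun.reshape(-1,2).round(1).tolist())
    print(world(r.x,LK).round(4))
E
```

```text
[327, 93] [327.  93.] [  45   31 1229]
[323, 152] [323. 152.] [ 27  27 653]
[321, 205] [321.5 204.5] [ 24  24 428]
[271, 152] [270.5 145.5] [ 22  44 709]
[ 0.53078981 -0.11431769  0.14201467] [[0.4, -1.4], [0.7, -0.4], [-0.6, 0.4], [-0.5, 7.2]]
[[ 0.4892 -0.0496  0.074 ]
 [ 0.4991 -0.1188  0.071 ]
 [ 0.509  -0.1881  0.071 ]
 [ 0.4338 -0.1282  0.071 ]]
[327, 93] [326.5  91. ] [  48   37 1549]
[323, 152] [324. 150.] [ 31  33 867]
[321, 205] [322.5 202.5] [ 28  30 631]
[271, 152] [271.  151.5] [  25   56 1305]
[ 0.53095765 -0.11155094  0.16149721] [[0.3, -1.3], [0.2, -0.1], [-0.0, 0.9], [-0.6, 0.5]]
[[ 0.4881 -0.0476  0.074 ]
 [ 0.4994 -0.1167  0.071 ]
 [ 0.5106 -0.1858  0.071 ]
 [ 0.4342 -0.1273  0.071 ]]
```

play_rows([
  [0,0.017,-0.021,0.03,0,0,0],
  [0,0.017,-0.021,0.043,0,0,0],
  [0,0.017,-0.021,0.043,0,0,0],
  [0,0.017,-0.021,0.043,0.35,0.5,-1.7],
  [0,0,0,0,0,0,0],
])

```text
time: 2.4
tcp_pos: [0.4686, -0.0407, 0.1353]
ee_rot: [0.997, 0.079, 0.0, -0.001]
contact_force: [-0.2, 0.4, 0.8]
finger_gap: -0.006
```

Run:
```python
from h import *
s=sense();m=camera_model("wrist");f=grab_frame("wrist");cv2.imwrite("pics/w2.png",f[...,::-1])
print(s["tcp_pos"],R.from_quat(s["ee_rot"]).as_matrix().round(4),s["qvel"].round(3),s["contact_force"])
p=[.531,-.113,.15]
print("deltas tool to rocker",tooldelta(s,world(p,[-.0505,.07,.09])[0]))
print(proj(m,world(p,LK)).round(1), proj(m,s["tcp_pos"]))
```

```text
[ 0.46856107 -0.04069721  0.13530465] [[ 9.875e-01  1.575e-01  3.000e-04]
 [ 1.575e-01 -9.875e-01  2.400e-03]
 [ 7.000e-04 -2.300e-03 -1.000e+00]] [ 0.004 -0.048 -0.064 -0.02  -0.001  0.004] [-0.16580615  0.36774309  0.81311962]
deltas tool to rocker [0.0003127 0.0109297 0.0452797]
[[275.1 223.7]
 [272.  301.6]
 [269.7 368.4]
 [190.7 301. ]] [[248.41938061 251.40331058]]
```

View pics/w2.png

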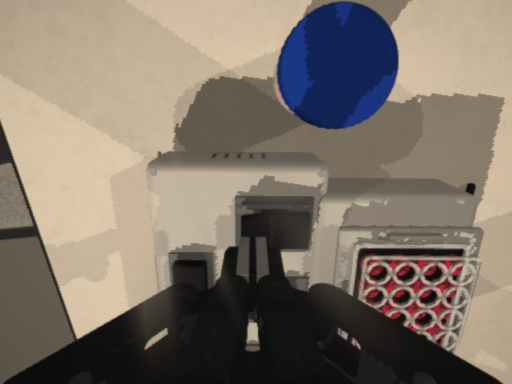

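The wrist view shows the rocker's dark body at x 240–312 px. Its top edge is at row 212 and the fingertips are at row 238, over its near half. It sits a few mm further to the right (-y) than predicted, so I'll shift by 13 mm and descend.

play_rows([
  [0,0,0.013,0.015,0,0,0],
  [0,0,0,0.026,0,0,0],
  [0,0,0,0,0,0,0],
  [0,0,0,0.004,0,0,0],
])

```text
time: 2.95
tcp_pos: [0.4763, -0.0593, 0.0991]
ee_rot: [0.997, 0.077, 0.009, 0.003]
contact_force: [-0.2, 0.6, 1.0]
finger_gap: 0.003
```

play_rows([
  [0,0,0,0.004,0,0,0],
  [0,0,0,0.003,0,0,0],
  [0,0,0,0.002,0,0,0],
])

```text
time: 3.32
tcp_pos: [0.4777, -0.0604, 0.0918]
ee_rot: [0.997, 0.077, 0.011, 0.004]
contact_force: [0.2, -0.4, 0.8]
finger_gap: -0.0
```

play_rows([
  [0,-0.006,-0.008,0,0.5,-1.2,0],
  [0,0,0,0,0,0,0],
  [0,0,0,0,0,0,0],
])

```text
time: 3.7
tcp_pos: [0.47, -0.0526, 0.0916]
ee_rot: [0.997, 0.077, -0.0, 0.0]
contact_force: [-0.2, -0.1, -0.3]
finger_gap: -0.001
```

play_rows([
  [0,0,0,0.004,0,0,0],
  [0,0,0,0.004,0,0,0],
  [0,0,0,0.003,0,0,0],
  [0,0,0,0.002,0,0,0],
])

```text
time: 4.2
tcp_pos: [0.47, -0.0528, 0.0784]
ee_rot: [0.997, 0.077, -0.0, 0.0]
contact_force: [-0.5, 0.5, 2.9]
finger_gap: -0.002
```

play_rows([
  [0,0,0,0.0015,0,0,0],
  [0,0,0,0.0015,0,0,0],
  [0,0,0,0.001,0,0,0],
  [0,0,0,0.001,0,0,0],
])

```text
time: 4.7
tcp_pos: [0.4699, -0.0528, 0.076]
ee_rot: [0.997, 0.077, -0.001, 0.0]
contact_force: [-3.7, 0.1, 7.5]
finger_gap: -0.001
```

play_rows([
  [0,0,0,0.0015,0,0,0],
  [0,0,0,0.0015,0,0,0],
])

```text
time: 4.95
tcp_pos: [0.4699, -0.0528, 0.0759]
ee_rot: [0.997, 0.077, -0.0, 0.001]
contact_force: [-3.6, 0.4, 9.2]
finger_gap: 0.003
```

play_rows([
  [0,0,0,-0.02,0,0,0],
  [0,0,0,-0.04,0,0,0],
  [0,0.006,0.046,0,0,0,0],
  [0,0.006,0.046,0,0,0,0],
  [0,0.006,0.046,0,0,0,0],
  [0,0,0,0,0,0,0],
  [0,0,0,0,0,0,0],
])

```text
time: 5.82
tcp_pos: [0.512, -0.1889, 0.1361]
ee_rot: [0.997, 0.079, 0.002, 0.0]
contact_force: [0.4, -1.0, -0.4]
finger_gap: -0.006
```

```bash
cat > st.py <<'E'
from h import *
import sys
def status(L,p=(.531,-.113,.15)):
    s=sense();T=R.from_quat(s["ee_rot"]).as_matrix()
    want=np.array([[np.cos(p[2]),np.sin(p[2]),0],[np.sin(p[2]),-np.cos(p[2]),0],[0,0,-1]])
    print("tcp",s["tcp_pos"].round(4),"delta mm",(1e3*tooldelta(s,world(p,L)[0])).round(1),"turn deg",np.degrees(R.from_matrix(T.T@want).as_rotvec()).round(2),"F",s["contact_force"].round(1),"t",s["time"])
    return s
E
python3 - <<'E'
from st import *
m=camera_model("wrist");f=grab_frame("wrist");cv2.imwrite("pics/w3.png",f[...,::-1])
s=status([-.032,-.07,.085]);print(proj(m,world([.531,-.113,.15],LK)).round(1))
E
```

```text
tcp [ 0.5119 -0.1888  0.1361] delta mm [-2.  -2.2 51.1] turn deg [ 0.08 -0.23  0.47] F [ 0.3 -0.1 -0.4] t 5.875
[[247.4 -21. ]
 [247.  104.9]
 [246.6 204.7]
 [146.5 103.9]]
```

View pics/w3.png

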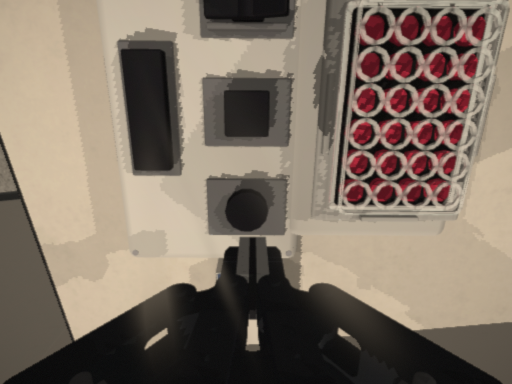

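At the top of the picture is the rocker at (247,10), with the square key at (246,113), the round key at (246,210) and the fingertip at (252,238). All of them match the pose to within about 4 mm. The round key's tolerance is ample, so I'll press it.

play_rows([
  [0,-0.003,-0.001,0.02,0,0,0],
  [0,0,0,0.025,0,0,0],
  [0,0,0,0,0,0,0],
  [0,0,0,0,0,0,0],
])

```text
time: 6.38
tcp_pos: [0.5093, -0.1841, 0.0917]
ee_rot: [0.997, 0.082, 0.003, 0.001]
contact_force: [-0.4, -1.0, 0.9]
finger_gap: -0.0
```

```bash
python3 -c "
from st import *
status([-.032,-.07,.072])"
```

```text
tcp [ 0.5093 -0.1841  0.0917] delta mm [-0.1  2.9 19.7] turn deg [ 0.11 -0.39  0.78] F [-0.4 -1.   0.9] t 6.375
```

play_rows([
  [0,-0.001,0.003,0.006,0.1,-0.4,0.8],
  [0,0,0,0.006,0,0,0],
  [0,0,0,0.004,0,0,0],
  [0,0,0,0.003,0,0,0],
  [0,0,0,0.002,0,0,0],
  [0,0,0,0.002,0,0,0],
])

```text
time: 7.12
tcp_pos: [0.5103, -0.1878, 0.0703]
ee_rot: [0.997, 0.075, 0.002, 0.001]
contact_force: [-1.7, 1.2, 4.0]
finger_gap: 0.004
```

play_rows([
  [0,0,0,0.002,0,0,0],
  [0,0,0,0.002,0,0,0],
  [0,0,0,0.0015,0,0,0],
  [0,0,0,0.001,0,0,0],
  [0,0,0,0.001,0,0,0],
])

```text
time: 7.75
tcp_pos: [0.5104, -0.1878, 0.066]
ee_rot: [0.997, 0.075, 0.002, 0.001]
contact_force: [-2.6, 1.2, 6.7]
finger_gap: -0.001
```

play_rows([
  [0,0,0,0.0015,0,0,0],
  [0,0,0,0.0015,0,0,0],
  [0,0,0,0.002,0,0,0],
])

```text
time: 8.12
tcp_pos: [0.5104, -0.1878, 0.066]
ee_rot: [0.997, 0.075, 0.002, 0.002]
contact_force: [-5.3, 2.1, 12.4]
finger_gap: 0.006
```

play_rows([
  [0,0,0,-0.02,0,0,0],
  [0,0,0,-0.04,0,0,0],
  [0,-0.033,-0.035,0,0,0,0],
  [0,-0.033,-0.035,0,0,0,0],
  [0,0,0,0,0,0,0],
  [0,0,0,0,0,0,0],
])

```text
time: 8.88
tcp_pos: [0.4341, -0.1278, 0.1255]
ee_rot: [0.997, 0.074, 0.004, 0.003]
contact_force: [0.3, -1.4, 0.6]
finger_gap: -0.004
```

Run:
```python
from st import *
s=status([-.098,0,.085])
a=grab_frame("wrist")[...,::-1];b=grab_frame("side")[80:220,190:340,::-1]
cv2.imwrite("pics/w4.png",np.hstack([cv2.resize(a,(448,336)),cv2.resize(b,(352,336),interpolation=cv2.INTER_CUBIC)]))
```

```text
tcp [ 0.4341 -0.1278  0.1255] delta mm [-0.3 -0.4 40.5] turn deg [ 0.34 -0.43 -0.06] F [ 0.3 -1.4  0.6] t 8.875
```

View pics/w4.png

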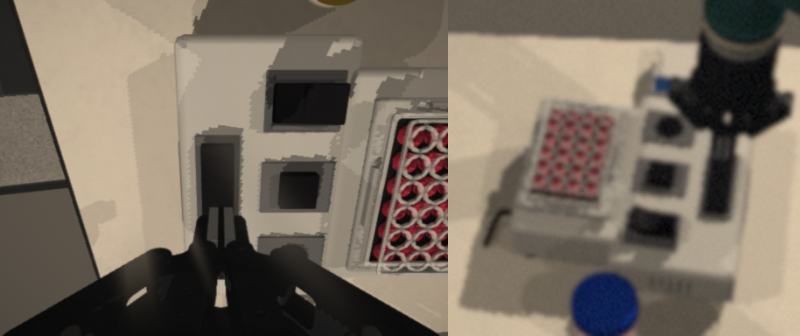

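The wrist half shows the rocker at (312,103), tipped flat, the square key up at (298,188), and the fingertips over the long key at (221,212). Descending on the long key.

play_rows([
  [0,0,0,0.018,0.3,-0.4,0],
  [0,0,0,0.018,0,0,0],
  [0,0,0,0.004,0,0,0],
  [0,0,0,0,0,0,0],
])

```text
time: 9.48
tcp_pos: [0.4355, -0.1295, 0.0809]
ee_rot: [0.997, 0.073, -0.002, -0.001]
contact_force: [0.0, 0.1, 0.1]
finger_gap: -0.002
```

play_rows([
  [0,-0.001,-0.001,0.005,0,0,0],
  [0,0,0,0.003,0,0,0],
  [0,0,0,0.003,0,0,0],
  [0,0,0,0.003,0,0,0],
  [0,0,0,0.003,0,0,0],
  [0,0,0,0.002,0,0,0],
  [0,0,0,0.002,0,0,0],
])

```text
time: 10.35
tcp_pos: [0.4353, -0.1291, 0.0659]
ee_rot: [0.997, 0.074, -0.001, 0.0]
contact_force: [-6.6, 2.9, 13.1]
finger_gap: -0.002
```

Fully down at 0.066 m with 13 N. I'll hold it for 2.5 s with a small push in every row.

play_rows([
  [0,0,0,0.0015,0,0,0],
  [0,0,0,0.0015,0,0,0],
  [0,0,0,0.0015,0,0,0],
  [0,0,0,0.0015,0,0,0],
  [0,0,0,0.0015,0,0,0],
  [0,0,0,0.0015,0,0,0],
  [0,0,0,0.0015,0,0,0],
  [0,0,0,0.0015,0,0,0],
  [0,0,0,0.0015,0,0,0],
  [0,0,0,0.0015,0,0,0],
])

```text
time: 11.6
tcp_pos: [0.4352, -0.1291, 0.066]
ee_rot: [0.997, 0.074, 0.0, 0.001]
contact_force: [-4.4, 1.3, 10.5]
finger_gap: -0.003
```

play_rows([
  [0,0,0,0.0015,0,0,0],
  [0,0,0,0.0015,0,0,0],
  [0,0,0,0.0015,0,0,0],
  [0,0,0,0.0015,0,0,0],
  [0,0,0,0.0015,0,0,0],
  [0,0,0,0.0015,0,0,0],
  [0,0,0,0.0015,0,0,0],
  [0,0,0,0.0015,0,0,0],
  [0,0,0,0.0015,0,0,0],
  [0,0,0,0.0015,0,0,0],
])

```text
time: 12.85
tcp_pos: [0.4353, -0.1291, 0.066]
ee_rot: [0.997, 0.075, 0.001, 0.003]
contact_force: [-4.7, 2.4, 8.3]
finger_gap: 0.003
```

play_rows([
  [0,0,0,0.0015,0,0,0],
  [0,0,0,0.0015,0,0,0],
  [0,0,0,0.0015,0,0,0],
  [0,0,0,-0.01,0,0,0],
  [0,0,0,-0.04,0,0,0],
  [0,0,0,-0.05,0,0,0],
  [0,-0.02,0.02,-0.05,0,0,0],
  [0,-0.02,0.03,-0.03,0,0,0],
  [0,0,0,0,0,0,0],
  [0,0,0,0,0,0,0],
])

```text
time: 14.1
tcp_pos: [0.4023, -0.1844, 0.2509]
ee_rot: [0.997, 0.075, 0.002, 0.004]
contact_force: [0.0, 1.4, -0.7]
finger_gap: 0.001
```

Run:
```python
from st import *
s=status([-.098,0,.085])
a=grab_frame("wrist")[...,::-1];b=grab_frame("side")[80:220,190:340,::-1]
cv2.imwrite("pics/w5.png",np.hstack([cv2.resize(a,(448,336)),cv2.resize(b,(352,336),interpolation=cv2.INTER_CUBIC)]))
```

```text
tcp [ 0.4023 -0.1844  0.2509] delta mm [ 39.3 -52.6 165.7] turn deg [ 0.42 -0.24  0.06] F [ 0.   1.4 -0.7] t 14.1
```

View pics/w5.png

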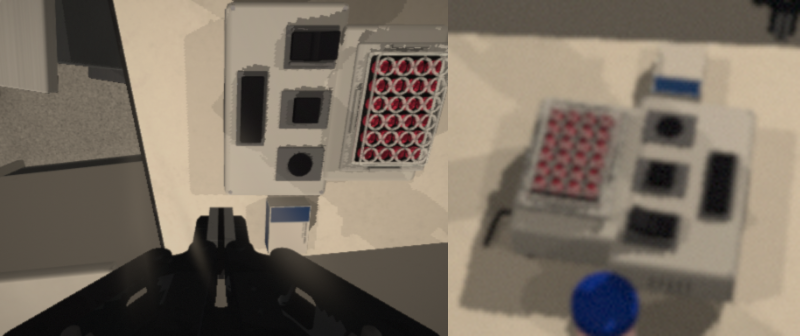

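The last picture shows the rocker tipped at (313,45), the round key sunk at (300,164), and the square key (306,107) and long key (253,107) up. The plate, jar and carton are in place and the arm is clear.

```bash
python3 -c "
from station import *
print(job_done())"
```

```text
the job is handed in; nothing more can be done
None
```

The shaker was started in the order asked and the job handed in at about 14 s. No verdict is reported, so these are my own checks:

| Step | Tip height at the end | Force | Expected height |
|---|---|---|---|
| Rocker, near half pressed down | 75.9 mm | 9 N up, at the stop | 76 mm |
| Round key pressed down | 66.0 mm | 12 N up, at the stop | 66 mm |
| Long key pressed, held about 2.8 s, released | 66.0 mm | 8–13 N up | 66 mm |

- **Final look:** The last wrist and side pictures show the rocker tipped and the long and square keys up. The plate, jar and carton look unmoved, and the arm is about 0.25 m above the bench, touching nothing.
- **Not measured directly:** I did not read the joint depths. The round key staying down and the long key coming back up are judged from heights, forces and pictures.
- **Disagreement:** The cameras differed by up to 7 mm on the shaker's y position. I used a mid-way pose, and the heights at which the presses stopped fit it.

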